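# Shim the rocking microplate shaker

## Robot

A 6-joint arm with a two-finger parallel gripper is mounted at the origin on the work surface. World frame = base frame: x ahead of the robot, y to its left, z up, the work surface at z = 0. Lengths are in m, angles in degrees, forces in N, time in s.
With the tool pointing down it reaches from about 0.3 to 0.75 m from the base axis. Payload 8.5 kg.
Tool frame: the origin (TCP) lies at the very end of the fingers, on their centre line; the grasp point (between the pads) lies 19 mm behind it; z points along the fingers, y is the line along which they close (so a half turn about z gives the same grasp; the last joint's range is limited). The gripper opens to 85 mm and grips with 20 to 120 N. Pads are 22 mm wide; open, the fingers measure 114 mm over their backs; the gripper's body (76 mm by 85 mm) begins 54 mm behind the grasp point. The pads swing forward as they close: fully open they stand 13 mm farther back than shut.
Start: joints at [-84.414, 21.807, 74.336, -0, 83.858, -12.336], TCP at [0.169, -0.523, 0.231] pointing down, gripper open.
Joint ranges: [-178.18, 178.18], [-50.72, 133.34], [12.68, 142.11], [-81.47, 261.47], [9.98, 163.14], [-165.26, 165.26]. Speed limits (degrees/s): [136.94, 136.94, 180, 180, 180, 180].

## Interface

Orientations are given as a 3x3 rotation matrix whose columns are the frame's x, y, z axes.
In Python, from rig import env, imaging gives the robot as it stands. The module is installed in compiled form; this text tells all that it offers.
- The arm moves only by the tool arm_command, never from a script. Its arguments are lists of equal length, an entry for each row: "turn": the turn, a rotation vector about the tool's x, y, z in units of 5 degrees (1.0 is 5 degrees), a list of three; "xyz": the shift along the tool's x, y, z in units of 50 mm (1.0 is 50 mm), a list of three; "claw": the finger opening in mm, from 0 to 85.4. A call has 1 to 12 rows; each row shifts and turns the commanded pose from where the row before left it, along the tool's axes as they then stand; what a row does not reach is not made up. A row lasts 1/10 s, in which the tool goes at most 50 mm and 8.59 degrees, less where a joint would pass 70% of its speed; a pose out of reach is approached as far as the arm can. A call is refused whole if a number of a shift passes 1 or a number of a turn 1, either way. A call with a gripper value outside its range is refused whole. The fingers move at their own pace and stop on an object; "squeeze" is the grip in N (left out, the last holds). Time passes only in rows, so rows that do not move let the fingers close. It gives the time, the measured TCP pose, the force, the opening and the grip force at its end, in the units of the state.
- env.observe(): the state, without advancing time (a new reading comes with each control period).
- imaging.get_image(name): name is "scene" or "top" or "wrist"; returns (picture, depth): 480x640x3 uint8, blue, green, red; 480x640 float32, m along the optical axis (not along the pixel's ray), 0 where there is no reading.
- imaging.camera_info(name): a dict with "camera_matrix" (3x3 intrinsics, pixels), "rvec" (rotation vector, rad) and "tvec" (3), from world to camera coordinates, as OpenCV has them. Camera axes: x right, y down, z forward; pixel columns grow to the right and rows downward; lengths in m; the calibration is good to about 2 mm. The wrist camera is an equidistant fisheye: a pixel r from the principal point sees the ray r / f radians off the axis. A picture is of the moment at which its call begins: read the wrist's pose just before it. camera_info takes no time and is no camera call; for the wrist camera it gives the pose at the moment of the call.
- env.close_job(): hands the job in; it is judged then, once.
The state is a dict: "time_s": time; "q": joint angles; "qvel": joint speeds; "joint_efforts": joint torques, N m; "position": TCP position; "tool_rot": TCP orientation; "ft_force": force on the tool from outside, world axes, zero at the start; "wrist_torque": the same for the moment, N m; "grip_width": finger opening in m; "gripper_force": force on a finger pad.
Only numpy, scipy, OpenCV 4.12 (cv2) and the standard library are available. Lean on these libraries where they do the work, as an engineer would, in place of code of your own. Each camera call takes 0.05 s, during which the arm holds its last target. There are 200 camera calls.

## Task

The grey microplate shaker rocks because the foot under its yellow corner pad is too short. Push the orange wedge along the bench, thin end first, under that foot until it is snug and takes up the gap, without lifting the wedge or shoving the shaker along. Then press down firmly on the yellow pad for about a second to show that the shaker no longer rocks, and leave the wedge in place and the other things undisturbed.

Things in the scene. Friction and masses are not known exactly. Their poses are not given: they have to be found in the camera images.
- shaker: low grey instrument standing free on the bench, 200 (x) x 220 (y) x 84 mm, about 2.6 kg. Origin: bench level under its centre, z up; front (dial) faces its -x. Case underside 24 mm up. Feet on the bench at (76, 86), (76, -86), (-76, -86) mm; the one at (-76, 86) is 10 mm short. Level at rest; unshimmed, 4 N on the pad rocks that corner down 10 mm. Slides if pushed sideways with over 10 N
- short_foot (a point): centre of the flat underside of the short foot, a steel stud of 22 mm diameter, 10 mm above the bench, 24 mm in from the shaker's front (-x) face and from its left (+y) face, straight below the yellow pad; shaker's axes. The clear way in for the wedge is from the shaker's left (+y) side, moving along its -y
- pad_top (a point): centre of the top of the yellow press pad, a disc of 32 mm diameter fixed on the shaker's top at its front left corner, 89 mm above the bench, straight above the short foot. A firm press is 6 to 20 N, straight down
- wedge: loose orange wedge, 120 (x) x 60 (y) mm, 90 g, flat on the bench. Origin: centre of underside; thin tip (3 mm) at x = +60, upright back (21 mm, white stripe) at x = -60; top slopes evenly. Starts left (+y) of the shaker, tip roughly towards the short foot, 7 to 13 cm short of home, up to 0.2 rad and 25 mm out of line. Snug with the foot's centre over x = +24 mm, y near 0; the push then rises past 5 N
- wedge_back (a point): centre of the wedge's upright back face, 60 mm behind its origin, 10.5 mm above the bench; axes of the wedge
- reagent: amber bottle, 58 mm diameter, 115 mm high, left of the shaker; leave it alone. Origin: centre of its underside
- tube_rack: green tube rack with capped tubes, 55 x 105 x 90 mm, left of the shaker; leave it alone. Origin: centre of its underside
- dishes: stack of three clear petri dishes, 88 mm diameter, 48 mm high, near the shaker's front; leave it alone. Origin: centre of its underside
- tape_roll: white roll of tape lying flat, 60 mm diameter, 19 mm high, near the shaker's front; leave it alone. Origin: centre of its underside
Mind the look-alikes: they are no part of the job. There is more than one size of the wedge; the one meant has the size given above.

How it is judged (in metres and radians):
On the way, in this order (a step that is already met when the one before it is completed fails the run):
1. the wedge is pushed under the short foot, to within about 2 mm of taking up the gap (x of short_foot in the frame of wedge between 0 and 0.037 m and y of short_foot in the frame of wedge between -0.022 and 0.022 m), for 0.2 s.
2. the yellow pad is pressed with more than 4.5 N and the shaker tilts by less than 0.02 rad (unshimmed it rocks by about 0.09) (all of step 1 and contact force between the fingers and pad above 4.5 N and angle between shaker's own z axis and vertical below 0.02 rad), for 0.3 s.
At the end, for the whole second after the job is handed in: wedge flat on the bench with the short foot 0 to 37 mm ahead of the wedge's middle and within 22 mm of its centre line; shaker level within 0.02 rad; shaker and the other things within 15 mm of where they stood; all at rest (all of step 1 and angle between shaker's own z axis and vertical below 0.02 rad and angle between wedge's own z axis and vertical below 0.03 rad and height (world z) of wedge below 0.004 m and distance of each of shaker, reagent, tube_rack, dishes, tape_roll from where it was at the start of the episode below 0.015 m and linear speed of each of wedge, shaker below 0.01 m/s); the robot touches nothing.
It fails at once if the wedge is lifted off the bench (height (world z) of wedge above 0.008 m).
It fails at once if the shaker is shoved more than 15 mm or tipped by more than 0.15 rad (distance of shaker from where it was at the start of the episode above 0.015 m or angle between shaker's own z axis and vertical above 0.15 rad).
It fails at once if the bottle, tube rack, dishes or tape roll is moved more than 15 mm or tipped (distance of any of reagent, tube_rack, dishes, tape_roll from where it was at the start of the episode above 0.015 m or angle between any of reagent, tube_rack, dishes, tape_roll's own z axis and vertical above 0.3 rad).
It also fails if it takes over 50 s, if anything falls off the work surface, if the arm or the gripper's body presses on something with over 40 N, if the wrist force passes 120 N, or if a joint passes its speed limit or range.

## Working session

There is one attempt and no reset: what is moved stays moved. The work goes in short steps, Python scripts to look and compute and a tool call to move; the robot and the scene stay as the last step left them, time stands still between calls to the robot, and variables do not carry over. Pictures are saved under pics/ and viewed, at most 10 in all, crops included, and the job is handed in when it is done.

Besides the shell and the picture viewer there is one more tool, called as name(argument=value, ...), one argument or row to a line, values as JSON. arm_command: Moves the arm, as the interface text tells. Its arguments: {"type":"object","properties":{"turn":{"type":"array"},"xyz":{"type":"array"},"claw":{"type":"array"},"squeeze":{"type":"number"}},"required":["turn","xyz","claw"]}

```bash
mkdir -p pics
cat > h.py <<'E'
import numpy as np, cv2
from rig import env, imaging
def cam(n):
    c=imaging.camera_info(n); K=np.array(c["camera_matrix"]).reshape(3,3)
    R=cv2.Rodrigues(np.array(c["rvec"],float).ravel())[0]; t=np.array(c["tvec"],float).ravel(); return K,R,t
def onplane(n,uv,z,C=None):
    K,R,t=C or cam(n); uv=np.atleast_2d(np.array(uv,float))
    o=-R.T@t; p=np.c_[(uv[:,0]-K[0,2])/K[0,0],(uv[:,1]-K[1,2])/K[1,1],np.ones(len(uv))]
    d=p@R; return o+d*((z-o[2])/d[:,2])[:,None]
E
python3 - <<'E'
from h import *
for n in("scene","top"):
    im,d=imaging.get_image(n); cv2.imwrite(f"pics/{n}0.png",im); np.save(f"{n}0.npy",d)
    K,R,t=cam(n); print(n,K[0,0],-R.T@t,d.min(),d.max())
print(env.observe())
E
```

```text
scene 491.71459440341266 [ 0.96009824 -0.31740519  0.72819976] 0.0 2.9776168
top 554.3938943118817 [ 0.52469114 -0.03402457  1.07669765] 0.0 1.9248425
{'time_s': 0.1, 'q': array([-8.44123242e+01,  2.18354441e+01,  7.43793385e+01, -5.35497075e-04,
        8.38588505e+01, -1.23355866e+01]), 'qvel': array([ 0.02032433, -0.22696089, -0.20874923, -0.09310768, -0.037207  ,
       -0.08061554]), 'joint_efforts': array([ 3.79838690e-03, -4.49219263e+01, -2.31659746e+01, -2.18981572e-04,
        3.65721884e-03, -1.84817827e-05]), 'position': array([ 0.16922901, -0.52303486,  0.23079564]), 'tool_rot': array([[ 9.51469245e-01,  3.07743817e-01, -1.34381144e-04],
       [ 3.07743732e-01, -9.51468424e-01,  1.27813046e-03],
       [ 2.65477331e-04, -1.25745678e-03, -9.99999174e-01]]), 'ft_force': array([ 0.01697594,  0.40456733, -0.34629604]), 'wrist_torque': array([ 0.0194147 , -0.01685173, -0.04050016]), 'gripper_force': 0.0, 'grip_width': 0.08529710706039569}
```

View pics/top0.png

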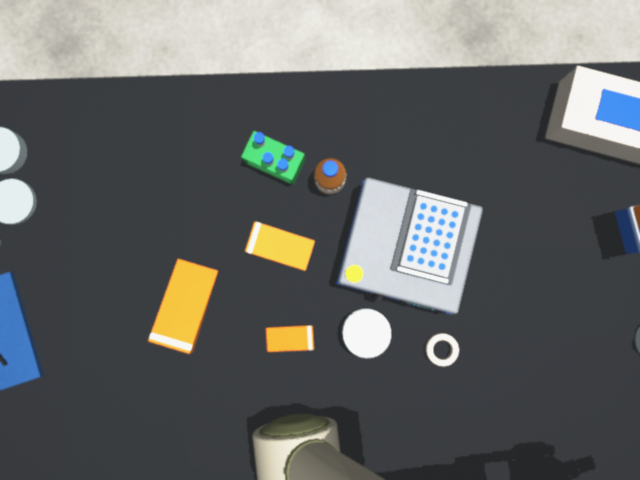

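View pics/scene0.png

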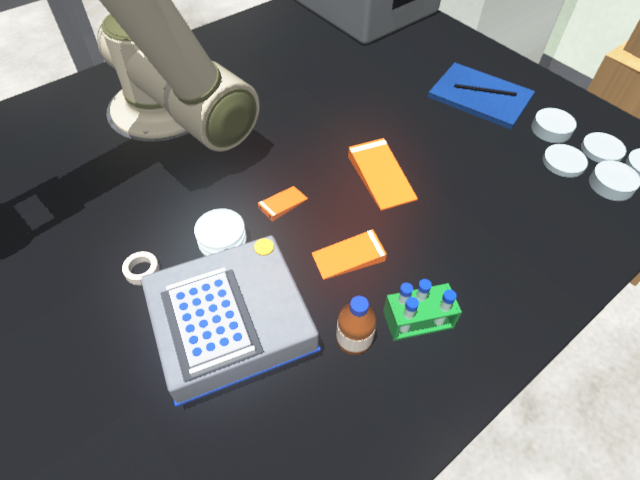

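The top view shows the likely wedge at (280,246), with its white back at the left. The yellow pad is at (354,273), the bottle at (330,175), the rack at (273,157) and the dishes at (367,333). The other orange wedges, at (184,306) and (290,338), look like decoys. I'll measure all of these.

```bash
cat >> h.py <<'E'
def contours(mask,amin):
    mask=cv2.morphologyEx(mask,cv2.MORPH_CLOSE,np.ones((3,3),np.uint8))
    return [c for c in cv2.findContours(mask,cv2.RETR_EXTERNAL,cv2.CHAIN_APPROX_NONE)[0] if cv2.contourArea(c)>amin]
def cen(c):
    m=cv2.moments(c); return np.array([m['m10'],m['m01']])/m['m00']
ORANGE=((5,150,120),(20,255,255)); YEL=((23,120,120),(35,255,255))
E
cat > meas.py <<'E'
from h import *
def measure(im,verbose=True):
    hsv=cv2.cvtColor(im,cv2.COLOR_BGR2HSV); C=cam("top")
    white=cv2.inRange(hsv,(0,0,170),(180,60,255))
    om=cv2.inRange(hsv,*ORANGE)
    for c in contours(om,300):
        near=cv2.dilate(cv2.drawContours(np.zeros_like(om),[c],-1,255,-1),np.ones((13,13)))
        w=cv2.bitwise_and(white,near)
        if not w.any(): continue
        oc=cen(c); ww=contours(w,8)
        if not ww: continue
        wc=cen(max(ww,key=cv2.contourArea))
        full=cv2.drawContours(np.zeros_like(om),[c],-1,255,-1)|w
        fc=max(contours(full,300),key=cv2.contourArea)
        P=onplane("top",fc.reshape(-1,2),0.012,C)[:,:2]
        r=cv2.minAreaRect((P*1000).astype(np.float32))
        B=cv2.boxPoints(r)
        a=onplane("top",[oc,wc],0.012,C)[:,:2]; d=(a[0]-a[1]);d/=np.linalg.norm(d)
        e=[B[1]-B[0],B[2]-B[1]]; L=max(e,key=np.linalg.norm); L=L/np.linalg.norm(L); L*=np.sign(L@d)
        print("wedge px",oc.round(),"ctr",np.round(r[0],1),"size",np.round(r[1],1),"dir",L.round(3),np.degrees(np.arctan2(L[1],L[0])).round(2))
        n=np.array([-L[1],L[0]])
        # back corners at height .021, tip corners at .003
        for z in(.021,.003):
            Q=onplane("top",fc.reshape(-1,2),z,C)[:,:2]*1000; s=Q@L; t=Q@n
            print("  z",z,"s",s.min().round(1),s.max().round(1),"t",t.min().round(1),t.max().round(1))
    y=max(contours(cv2.inRange(hsv,*YEL),60),key=cv2.contourArea)
    p=onplane("top",[cen(y)],0.089,C)[0]; print("pad",p.round(4), cen(y))
    return p
if __name__=="__main__":
    im=cv2.imread("pics/top0.png"); measure(im)
    hsv=cv2.cvtColor(im,cv2.COLOR_BGR2HSV); C=cam("top")
    # shaker top: depth band
    d=np.load("top0.npy"); K,R,t=C
    v,u=np.mgrid[0:480,0:640]; pc=np.stack([(u-K[0,2])/K[0,0]*d,(v-K[1,2])/K[1,1]*d,d],-1)
    X=(pc-t)@R
    m=((abs(X[...,2]-.087)<.012)&(d>0)).astype(np.uint8)*255
    for c in contours(m,1500):
        r=cv2.minAreaRect((onplane("top",c.reshape(-1,2),0.084,C)[:,:2]*1000).astype(np.float32)); print("84mm blob",cen(c).round(),r)
    m=((X[...,2]>.012)&(d>0)).astype(np.uint8)*255
    for c in contours(m,60):
        k=cen(c).round(); 
        P=X[cv2.drawContours(np.zeros_like(m),[c],-1,255,-1)>0]; P=P[(P[:,2]>.012)]
        print("blob px",k,"lo",P.min(0).round(3),"hi",P.max(0).round(3))
E
python3 meas.py
```

```text
pad [0.591  0.0443 0.089 ] [282.38010717 246.57970529]
84mm blob [410. 245.] ((589.00146484375, -185.1016845703125), (218.4422607421875, 198.59744262695312), 73.8037109375)
84mm blob [604. 107.] ((830.2799072265625, -551.240234375), (146.86618041992188, 121.35055541992188), 72.69125366210938)
blob px [304. 451.] lo [ 0.211 -0.097  0.078] hi [0.525 0.096 1.077]
blob px [442. 349.] lo [ 0.364 -0.277  0.012] hi [ 0.525 -0.034  1.077]
blob px [306. 338.] lo [ 0.4   -0.034  0.012] hi [0.525 0.032 1.077]
blob px [367. 333.] lo [ 0.387 -0.148  0.012] hi [ 0.525 -0.034  1.077]
blob px [179. 318.] lo [ 0.401 -0.034  0.012] hi [0.535 0.304 1.077]
blob px [ 14. 339.] lo [ 0.339 -0.034  0.012] hi [0.561 0.597 1.077]
blob px [266. 241.] lo [ 0.525 -0.034  0.012] hi [0.644 0.12  1.077]
blob px [631. 227.] lo [ 0.567 -0.615  0.012] hi [ 0.652 -0.593  0.089]
blob px [ 14. 201.] lo [ 0.525 -0.034  0.012] hi [0.743 0.6   1.077]
blob px [410. 246.] lo [ 0.462 -0.317  0.025] hi [ 0.715 -0.034  1.077]
blob px [330. 175.] lo [ 0.525 -0.073  0.012] hi [ 0.754 -0.016  1.077]
blob px [274. 156.] lo [ 0.525 -0.034  0.012] hi [0.813 0.121 1.077]
blob px [ 10. 150.] lo [ 0.525 -0.034  0.012] hi [0.843 0.599 1.077]
blob px [598. 112.] lo [ 0.525 -0.641  0.012] hi [ 0.911 -0.034  1.077]
```

```bash
python3 - <<'E'
import cv2
h=cv2.cvtColor(cv2.imread("pics/top0.png"),cv2.COLOR_BGR2HSV)
for u,v in[(282,246),(300,250),(184,306),(290,338),(354,273),(254,238),(330,175)]: print(u,v,h[v,u])
E
sed -i 's/^ORANGE.*/ORANGE=((12,150,120),(25,255,255)); YEL=((27,120,120),(35,255,255))/' h.py; python3 meas.py | grep -v blob
```

```text
282 246 [ 24 171 247]
300 250 [ 24 172 247]
184 306 [ 22 187 247]
290 338 [ 21 192 247]
354 273 [ 30 162 247]
254 238 [  0   0 247]
330 175 [109 185 222]
wedge px [286. 338.] ctr [421.3  42.6] size [47.3 85.8] dir [-0.018  1.   ] 91.05
  z 0.021 s -8.3 76.7 t -446.4 -399.4
  z 0.003 s -7.7 78.8 t -445.1 -397.3
wedge px [185. 301.] ctr [491.6 241.9] size [ 86.9 162.7] dir [ 0.944 -0.33 ] -19.28
  z 0.021 s 304.6 465.9 t 345.4 431.6
  z 0.003 s 301.1 465.2 t 348.9 436.6
wedge px [283. 247.] ctr [597.1  53.9] size [119.8  62.9] dir [-0.336 -0.942] -109.62
  z 0.021 s -309.8 -191.0 t 512.8 575.2
  z 0.003 s -312.6 -191.8 t 512.9 576.4
pad [ 0.5399 -0.0815  0.089 ] [353.65605659 273.3642794 ]
```

```bash
cat >> h.py <<'E'
def go(x,y,z,yaw=None):
    s=env.observe(); R=np.array(s["tool_rot"]).reshape(3,3); p=np.array(s["position"])
    d=R.T@(np.array([x,y,z])-p); print("pos",p.round(4),"shift/50mm",(d/.05).round(3),"len",np.linalg.norm(d).round(4))
    cur=np.degrees(np.arctan2(R[1,0],R[0,0])); print("yaw",cur.round(2),"tilt z",R[:,2].round(4),"F",np.round(s["ft_force"],2),"t",s["time_s"])
    if yaw is not None:
        c,q=np.cos(np.radians(yaw)),np.sin(np.radians(yaw))
        T=np.array([[c,q,0],[q,-c,0],[0,0,-1.]])
        print("turn/5deg",(np.degrees(cv2.Rodrigues(R.T@T)[0].ravel())/5).round(3))
E
python3 - <<'E'
from h import *
im=cv2.imread("pics/top0.png"); hsv=cv2.cvtColor(im,cv2.COLOR_BGR2HSV)
g=max(contours(cv2.inRange(hsv,(45,100,60),(75,255,255)),100),key=cv2.contourArea)
for z in(.0,.05): P=onplane("top",g.reshape(-1,2),z); r=cv2.minAreaRect((P[:,:2]*1000).astype(np.float32)); print("rack",z,r,cv2.boxPoints(r).round())
print("bottle cap",onplane("top",[(330,169)],.115), "cap at .1",onplane("top",[(330,175)],.06))
L=np.array([-.336,-.942]);n=np.array([.942,-.336]); b=-.310*L+.5445*n; print("back",b, "start",b-.031*L)
go(*(b-.031*L),.2,70.4)
E
```

```text
rack 0.0 ((774.302001953125, 66.4129409790039), (119.30804443359375, 68.54737091064453), 63.658973693847656) [[717.  28.]
 [779.  -2.]
 [831. 105.]
 [770. 135.]]
rack 0.05 ((762.71044921875, 61.748779296875), (113.76758575439453, 65.3641128540039), 63.658973693847656) [[708.  25.]
 [767.  -4.]
 [817.  98.]
 [759. 127.]]
bottle cap [[ 0.72352691 -0.04433978  0.115     ]] cap at .1 [[ 0.72362756 -0.04462049  0.06      ]]
back [0.617079 0.109068] start [0.627495 0.13827 ]
pos [ 0.1692 -0.523   0.2308] shift/50mm [12.791 -9.763  0.632] len 0.8052
yaw 17.92 tilt z [-1.0e-04  1.3e-03 -1.0e+00] F [ 0.02  0.4  -0.35] t 0.1
turn/5deg [-1.2000e-02 -9.0000e-03 -1.0495e+01]
```

arm_command(
  turn=[
    [0,0,0],
    [0,0,0],
    [0,0,0],
    [0,0,0],
    [0,0,0],
    [0,0,0],
    [0,0,0],
    [0,0,0],
    [0,0,0],
    [0,0,0],
  ],
  xyz=[
    [0.64,-0.488,0],
    [0.64,-0.488,0],
    [0.64,-0.488,0],
    [0.64,-0.488,0],
    [0.64,-0.488,0],
    [0.64,-0.488,0],
    [0.64,-0.488,0],
    [0.64,-0.488,0],
    [0.64,-0.488,0],
    [0.64,-0.488,0],
  ],
  claw=[25,25,25,25,25,25,25,25,25,25],
)

```text
time_s: 1.1
position: [0.3992, -0.1911, 0.2312]
tool_rot: [[0.952, 0.308, -0.0], [0.308, -0.952, 0.0], [-0.0, -0.0, -1.0]]
ft_force: [0.4, -0.0, 0.1]
grip_width: 0.0249
gripper_force: 0.0
```

arm_command(
  turn=[
    [0,0,0],
    [0,0,0],
    [0,0,0],
    [0,0,0],
    [0,0,0],
    [0,0,0],
    [0,0,0],
    [0,0,0],
    [0,0,0],
    [0,0,0],
  ],
  xyz=[
    [0.64,-0.488,0],
    [0.64,-0.488,0],
    [0.64,-0.488,0],
    [0.64,-0.488,0],
    [0.64,-0.488,0],
    [0.64,-0.488,0],
    [0.64,-0.488,0],
    [0.64,-0.488,0],
    [0.64,-0.488,0],
    [0.64,-0.488,0],
  ],
  claw=[25,25,25,25,25,25,25,25,25,25],
)

```text
time_s: 2.1
position: [0.6286, 0.1396, 0.2309]
tool_rot: [[0.951, 0.308, -0.001], [0.308, -0.951, -0.0], [-0.001, -0.0, -1.0]]
ft_force: [1.2, 0.4, -0.1]
grip_width: 0.0252
gripper_force: 0.0
```

arm_command(
  turn=[
    [0,0,-1],
    [0,0,-1],
    [0,0,-1],
    [0,0,-1],
    [0,0,-1],
    [0,0,-1],
    [0,0,-1],
    [0,0,-1],
    [0,0,-1],
    [0,0,-1],
    [0,0,-0.5],
    [0,0,0],
  ],
  xyz=[
    [0,0,0],
    [0,0,0],
    [0,0,0],
    [0,0,0],
    [0,0,0],
    [0,0,0],
    [0,0,0],
    [0,0,0],
    [0,0,0],
    [0,0,0],
    [0,0,0],
    [0,0,0],
  ],
  claw=[25,25,25,25,25,25,25,25,25,25,25,25],
)

```text
time_s: 3.3
position: [0.6279, 0.138, 0.2309]
tool_rot: [[0.335, 0.942, -0.001], [0.942, -0.335, -0.0], [-0.0, -0.001, -1.0]]
ft_force: [-0.4, -0.4, 0.7]
grip_width: 0.025
gripper_force: 0.0
```

Run:
```python
from h import *
go(.6275,.1383,.006,70.4)
```

```text
pos [0.6279 0.138  0.2309] shift/50mm [ 0.005 -0.005  4.497] len 0.2249
yaw 70.44 tilt z [-9.e-04 -0.e+00 -1.e+00] F [-0.42 -0.42  0.71] t 3.3
turn/5deg [-0.01   0.004  0.008]
```

arm_command(
  turn=[
    [0,0,0],
    [0,0,0],
    [0,0,0],
    [0,0,0],
    [0,0,0],
    [0,0,0],
    [0,0,0],
    [0,0,0],
    [0,0,0],
    [0,0,0],
  ],
  xyz=[
    [0,0,0.6],
    [0,0,0.6],
    [0,0,0.6],
    [0,0,0.6],
    [0,0,0.6],
    [0,0,0.6],
    [0,0,0.5],
    [0,0,0.2],
    [0,0,0.16],
    [0,0,0],
  ],
  claw=[25,25,25,25,25,25,25,25,25,25],
)

```text
time_s: 4.3
position: [0.628, 0.138, 0.0082]
tool_rot: [[0.336, 0.942, -0.0], [0.942, -0.336, -0.0], [-0.0, -0.0, -1.0]]
ft_force: [0.1, 0.7, 0.1]
grip_width: 0.0248
gripper_force: 0.0
```

Run:
```python
from h import *
im,d=imaging.get_image("scene"); cv2.imwrite("pics/s1.png",cv2.resize(im[150:330,200:480],(784,504)))
go(.62,.12,.006,70.4)
```

```text
pos [0.6284 0.138  0.009 ] shift/50mm [-0.396 -0.038  0.059] len 0.0201
yaw 70.41 tilt z [ 9.e-04  0.e+00 -1.e+00] F [ 0.07  0.16 -0.16] t 4.35
turn/5deg [ 0.01  -0.004  0.001]
```

View pics/s1.png

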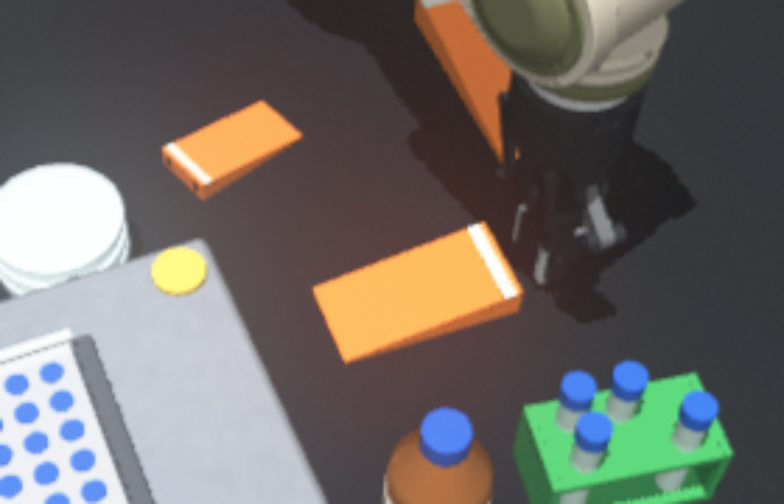

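arm_command(
  turn=[
    [0,0,0.47],
    [0,0,0],
    [0,0,0],
    [0,0,0],
    [0,0,0],
    [0,0,0],
    [0,0,0],
    [0,0,0],
    [0,0,0],
    [0,0,0],
  ],
  xyz=[
    [0,0,0.08],
    [-0.1,0,0],
    [-0.15,0,0],
    [-0.15,0,0],
    [-0.15,0,0],
    [-0.15,0,0],
    [-0.15,0,0],
    [-0.15,0,0],
    [-0.1,0,0],
    [0,0,0],
  ],
  claw=[25,25,25,25,25,25,25,25,25,25],
)

```text
time_s: 5.35
position: [0.6072, 0.0862, 0.0042]
tool_rot: [[0.374, 0.927, -0.001], [0.927, -0.374, -0.0], [-0.0, -0.0, -1.0]]
ft_force: [0.0, 0.5, 0.6]
grip_width: 0.0249
gripper_force: 0.0
```

Run:
```python
from h import *
im,d=imaging.get_image("scene"); cv2.imwrite("pics/s2.png",cv2.resize(im[150:330,200:480],(784,504)))
imt,d=imaging.get_image("top"); cv2.imwrite("pics/t2.png",imt)
import meas; meas.measure(imt)
go(.5755,.0066,.005,68)
```

```text
wedge px [287. 339.] ctr [421.4  41.9] size [47.4 84.4] dir [-0.018  1.   ] 91.05
  z 0.021 s -8.2 75.4 t -446.5 -399.4
  z 0.003 s -7.6 77.4 t -445.1 -397.3
wedge px [174. 304.] ctr [501.1 250.8] size [ 61.4 175.7] dir [-0.937  0.349] 159.59
  z 0.021 s -470.3 -296.1 t -438.1 -377.2
  z 0.003 s -469.8 -292.6 t -443.0 -381.1
pad [ 0.5401 -0.0817  0.089 ] [353.74254049 273.25490196]
pos [0.6074 0.0868 0.0042] shift/50mm [-1.726  0.008 -0.016] len 0.0863
yaw 68.06 tilt z [-4.e-04 -1.e-04 -1.e+00] F [ 0.03  0.08 -0.86] t 5.45
turn/5deg [-0.004  0.003  0.013]
```

View pics/s2.png

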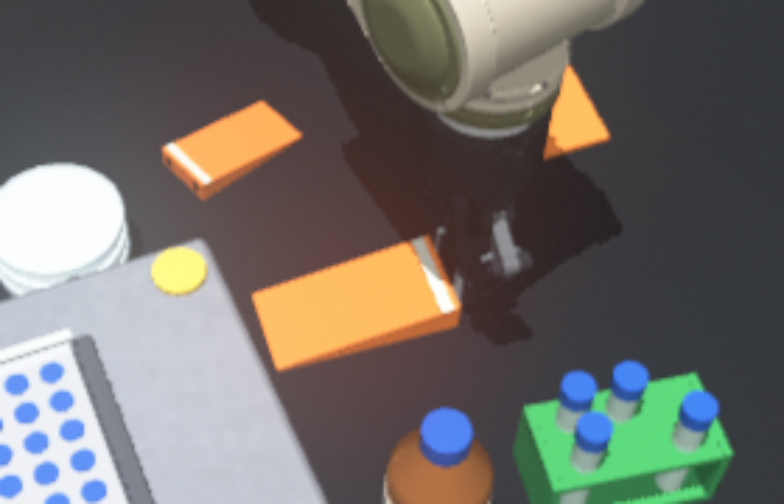

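The fingers are pushing the wedge squarely on its striped back. In the crop, the tip corners are at (252,294) and (278,369), and the back-top corners at (428,236) and (460,306). I'll cast these onto the bench to check the aim.

```bash
cat > aim.py <<'E'
from h import *
def aim(tip,back,o=(200,150),k=2.8,foot=(.540,-.0816)):
    f=lambda a:np.array(a)/k+o
    T=onplane("scene",f(tip),.003)[:,:2]; B=onplane("scene",f(back),.021)[:,:2]
    tm,bm=T.mean(0),B.mean(0); L=(tm-bm)/np.linalg.norm(tm-bm); m=(tm+bm)/2; n=np.array([-L[1],L[0]])
    print("tip",tm.round(4),"back",bm.round(4),"len",np.linalg.norm(tm-bm).round(4),"w",np.linalg.norm(T[0]-T[1]).round(4),"heading",np.degrees(np.arctan2(L[1],L[0])).round(1))
    d=np.array(foot)-m; print("foot in wedge",(d@L).round(4),(d@n).round(4))
E
python3 - <<'E'
from aim import *
im=cv2.imread("pics/scene0.png"); c=max(contours(cv2.inRange(cv2.cvtColor(im,cv2.COLOR_BGR2HSV),(27,120,120),(35,255,255)),30),key=cv2.contourArea)
print("pad scene",onplane("scene",[cen(c)],.089))
aim([(252,294),(278,369)],[(428,236),(460,306)])
E
```

```text
Traceback (most recent call last):
ValueError: max() iterable argument is empty
```

Run:
```python
from aim import *
im=cv2.imread("pics/scene0.png"); h=cv2.cvtColor(im,cv2.COLOR_BGR2HSV); print(h[247,264],h[255,345])
c=max(contours(cv2.inRange(h,(22,120,120),(35,255,255))[:,:],20),key=cv2.contourArea)
print("pad scene",cen(c),onplane("scene",[cen(c)],.089))
aim([(252,294),(278,369)],[(428,236),(460,306)])
```

```text
[ 30 106 255] [ 20 150 255]Traceback (most recent call last):
  File "<stdin>", line 3, in <module>
ValueError: max() iterable argument is empty
```

Run:
```python
from aim import *
im=cv2.imread("pics/scene0.png"); h=cv2.cvtColor(im,cv2.COLOR_BGR2HSV)
c=max(contours(cv2.inRange(h,(25,70,120),(35,255,255)),20),key=cv2.contourArea)
print("pad scene",cen(c),onplane("scene",[cen(c)],.089))
aim([(252,294),(278,369)],[(428,236),(460,306)])
```

```text
pad scene [263.29048656 246.21496006] [[ 0.54157041 -0.08194411  0.089     ]]
tip [ 0.5594 -0.0349] back [0.6038 0.0758] len 0.1193 w 0.0599 heading -111.9
foot in wedge 0.1102 -0.0006
```

arm_command(
  turn=[
    [0,0,0],
    [0,0,0],
    [0,0,0],
    [0,0,0],
    [0,0,0],
    [0,0,0],
    [0,0,0],
    [0,0,0],
    [0,0,0],
    [0,0,0],
  ],
  xyz=[
    [-0.14,0,0],
    [-0.15,0,0],
    [-0.15,0,0],
    [-0.15,0,0],
    [-0.15,0,0],
    [-0.15,0,0],
    [-0.15,0,0],
    [-0.15,0,0],
    [-0.1,0,0],
    [-0.05,0,0],
  ],
  claw=[25,25,25,25,25,25,25,25,25,25],
)

```text
time_s: 6.45
position: [0.5823, 0.0243, 0.0044]
tool_rot: [[0.374, 0.927, 0.0], [0.927, -0.374, 0.0], [0.0, 0.0, -1.0]]
ft_force: [-0.2, 1.3, -0.5]
grip_width: 0.0249
gripper_force: 0.2
```

arm_command(
  turn=[
    [0,0,0],
    [0,0,0],
    [0,0,0],
  ],
  xyz=[
    [-0.06,0,0],
    [-0.06,0,0],
    [-0.06,0,0],
  ],
  claw=[25,25,25],
)

```text
time_s: 6.75
position: [0.5791, 0.0164, 0.0044]
tool_rot: [[0.373, 0.928, 0.0], [0.928, -0.373, 0.0], [0.0, 0.0, -1.0]]
ft_force: [0.6, 1.1, 0.7]
grip_width: 0.025
gripper_force: 0.3
```

Run:
```python
from h import *
im,d=imaging.get_image("scene"); cv2.imwrite("pics/s3.png",cv2.resize(im[150:330,200:480],(784,504)))
imt,d=imaging.get_image("top"); 
import meas; meas.measure(imt)
go(.5755,.0066,.005,68)
```

```text
wedge px [185. 301.] ctr [491.7 242.1] size [ 87.5 162.1] dir [ 0.947 -0.322] -18.78
  z 0.021 s 308.2 468.9 t 342.1 428.8
  z 0.003 s 304.8 468.2 t 345.6 433.8
pad [ 0.5401 -0.0817  0.089 ] [353.74254049 273.25490196]
pos [0.579  0.0162 0.0043] shift/50mm [-0.205  0.007 -0.013] len 0.0103
yaw 68.06 tilt z [-1.e-04 -1.e-04 -1.e+00] F [-0.39 -0.82 -0.32] t 6.85
turn/5deg [-0.     0.001  0.013]
```

View pics/s3.png

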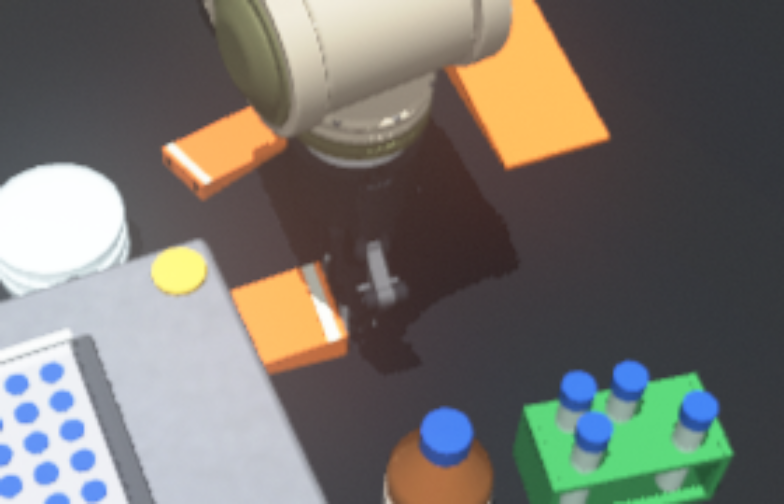

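The wedge is under the shaker's edge and still in line. The shaker hasn't moved, since the pad reads the same. About 10 mm is left, so I'll push slowly and watch the force.

arm_command(
  turn=[
    [0,0,0],
    [0,0,0],
    [0,0,0],
    [0,0,0],
  ],
  xyz=[
    [-0.04,0,0],
    [-0.04,0,0],
    [-0.04,0,0],
    [0,0,0],
  ],
  claw=[25,25,25,25],
)

```text
time_s: 7.25
position: [0.5768, 0.0106, 0.0043]
tool_rot: [[0.374, 0.928, -0.0], [0.928, -0.374, -0.0], [-0.0, -0.0, -1.0]]
ft_force: [-0.4, -0.9, -0.7]
grip_width: 0.0252
gripper_force: 0.0
```

arm_command(
  turn=[
    [0,0,0],
    [0,0,0],
    [0,0,0],
  ],
  xyz=[
    [-0.03,0,0],
    [-0.03,0,0],
    [0,0,0],
  ],
  claw=[25,25,25],
)

```text
time_s: 7.55
position: [0.5757, 0.0079, 0.0043]
tool_rot: [[0.374, 0.928, -0.0], [0.928, -0.374, -0.0], [-0.0, -0.0, -1.0]]
ft_force: [-0.7, 0.1, 0.4]
grip_width: 0.0252
gripper_force: 0.0
```

arm_command(
  turn=[
    [0,0,0],
    [0,0,0],
  ],
  xyz=[
    [-0.03,0,0],
    [0,0,0],
  ],
  claw=[25,25],
)

```text
time_s: 7.75
position: [0.5752, 0.0067, 0.0043]
tool_rot: [[0.374, 0.928, 0.0], [0.928, -0.374, 0.0], [0.0, -0.0, -1.0]]
ft_force: [1.1, 0.7, 0.9]
grip_width: 0.0249
gripper_force: 0.4
```

arm_command(
  turn=[
    [0,0,0],
    [0,0,0],
  ],
  xyz=[
    [-0.03,0,0],
    [0,0,0],
  ],
  claw=[25,25],
)

```text
time_s: 7.95
position: [0.5748, 0.0056, 0.0043]
tool_rot: [[0.374, 0.928, 0.0], [0.928, -0.374, 0.001], [0.001, 0.0, -1.0]]
ft_force: [1.4, 3.4, 0.1]
grip_width: 0.0247
gripper_force: 2.3
```

Contact is building, with about 3.7 N along the push direction. I'll go a little further.

arm_command(
  turn=[
    [0,0,0],
    [0,0,0],
  ],
  xyz=[
    [-0.02,0,0],
    [0,0,0],
  ],
  claw=[25,25],
)

```text
time_s: 8.15
position: [0.5745, 0.005, 0.0043]
tool_rot: [[0.374, 0.928, 0.001], [0.928, -0.374, 0.001], [0.001, 0.0, -1.0]]
ft_force: [3.0, 7.1, -0.5]
grip_width: 0.0246
gripper_force: 3.3
```

Run:
```python
from h import *
imt,d=imaging.get_image("top"); 
import meas; meas.measure(imt)
go(.575,.0056,.005,68)
```

```text
wedge px [185. 301.] ctr [491.7 242.1] size [ 87.5 162.1] dir [ 0.947 -0.322] -18.78
  z 0.021 s 308.2 468.9 t 342.1 428.8
  z 0.003 s 304.8 468.2 t 345.6 433.8
pad [ 0.5401 -0.0813  0.089 ] [353.55276382 273.24874372]
pos [0.5745 0.005  0.0043] shift/50mm [ 0.015  0.005 -0.013] len 0.001
yaw 68.07 tilt z [ 6.e-04  1.e-03 -1.e+00] F [ 2.1   6.12 -0.72] t 8.2
turn/5deg [ 0.003 -0.013  0.014]
```

The push reads about 7 N with the shaker unmoved, so the wedge is snug. Next I back off, rise and close the fingers.

arm_command(
  turn=[
    [0,0,0],
    [0,0,0],
    [0,0,0],
    [0,0,0],
    [0,0,0],
    [0,0,0],
    [0,0,0],
    [0,0,0],
    [0,0,0],
    [0,0,0],
    [0,0,0],
  ],
  xyz=[
    [0.1,0,0],
    [0.3,0,0],
    [0.4,0,0],
    [0,0,-0.3],
    [0,0,-0.5],
    [0,0,-0.5],
    [0,0,-0.5],
    [0,0,-0.5],
    [0,0,-0.3],
    [0,0,0],
    [0,0,0],
  ],
  claw=[25,25,25,25,25,0,0,0,0,0,0],
)

```text
time_s: 9.3
position: [0.589, 0.042, 0.1337]
tool_rot: [[0.373, 0.928, -0.001], [0.928, -0.373, -0.0], [-0.0, -0.001, -1.0]]
ft_force: [-0.1, -0.2, -0.6]
grip_width: -0.0001
gripper_force: 0.0
```

Run:
```python
from h import *
im,d=imaging.get_image("scene"); cv2.imwrite("pics/s4.png",cv2.resize(im[150:330,200:480],(784,504)))
go(.5403,-.0815,.094)
```

```text
pos [0.5888 0.0419 0.1332] shift/50mm [-2.651  0.023  0.786] len 0.1383
yaw 68.09 tilt z [-1.8e-03  1.0e-04 -1.0e+00] F [ 0.33  0.28 -0.41] t 9.35
```

View pics/s4.png

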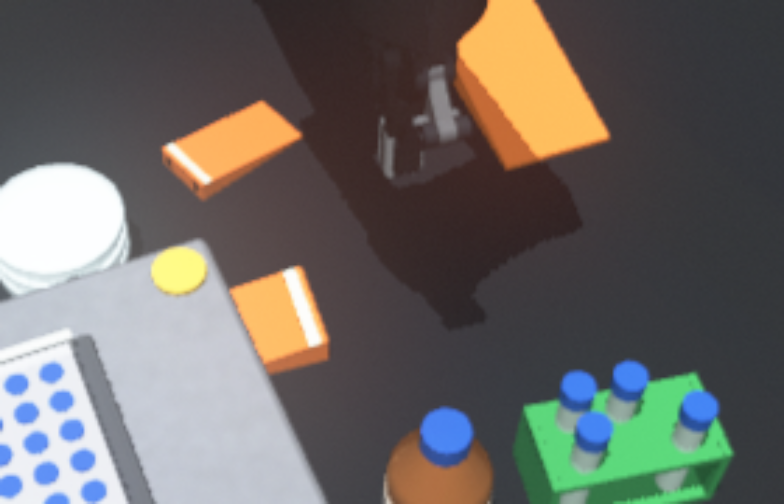

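The wedge stayed put, with its back edge at crop (300,267)–(327,345). Next, over the pad and down.

arm_command(
  turn=[
    [0,0,0],
    [0,0,0],
    [0,0,0],
    [0,0,0],
    [0,0,0],
    [0,0,0],
    [0,0,0],
    [0,0,0],
    [0,0,0],
    [0,0,0],
    [0,0,0],
    [0,0,0],
  ],
  xyz=[
    [-0.25,0,0],
    [-0.4,0,0],
    [-0.5,0,0],
    [-0.5,0,0],
    [-0.5,0.02,0],
    [-0.35,0,0],
    [-0.15,0,0],
    [0,0,0.25],
    [0,0,0.25],
    [0,0,0.15],
    [0,0,0.08],
    [0,0,0],
  ],
  claw=[0,0,0,0,0,0,0,0,0,0,0,0],
)

```text
time_s: 10.55
position: [0.5405, -0.0816, 0.0974]
tool_rot: [[0.373, 0.928, -0.001], [0.928, -0.373, 0.0], [-0.0, -0.001, -1.0]]
ft_force: [0.1, 0.0, -0.3]
grip_width: -0.0
gripper_force: 0.0
```

Run:
```python
from h import *
imt,d=imaging.get_image("scene"); cv2.imwrite("pics/s5.png",cv2.resize(imt[150:330,200:480],(784,504)))
go(.5403,-.0815,.089)
```

```text
pos [ 0.5407 -0.0817  0.0978] shift/50mm [ 0.001 -0.009  0.177] len 0.0089
yaw 68.08 tilt z [-1.e-04  1.e-04 -1.e+00] F [-0.84  0.48 -0.09] t 10.6
```

View pics/s5.png

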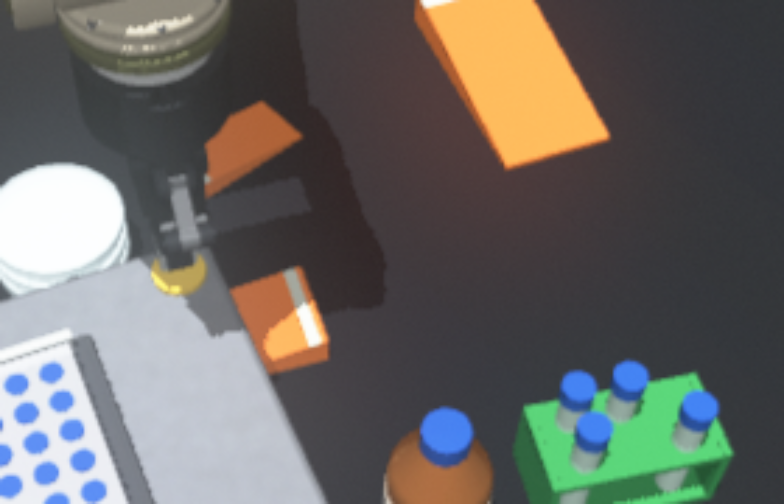

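The fingertips hang centred just above the yellow pad at crop (180,265). I'll lower them in small steps.

arm_command(
  turn=[
    [0,0,0],
    [0,0,0],
    [0,0,0],
    [0,0,0],
    [0,0,0],
  ],
  xyz=[
    [0,0,0.05],
    [0,0,0.05],
    [0,0,0.04],
    [0,0,0.02],
    [0,0,0],
  ],
  claw=[0,0,0,0,0],
)

```text
time_s: 11.1
position: [0.5406, -0.0818, 0.0897]
tool_rot: [[0.373, 0.928, -0.0], [0.928, -0.373, 0.0], [-0.0, -0.0, -1.0]]
ft_force: [-0.9, 0.2, 0.1]
grip_width: 0.0004
gripper_force: 0.0
```

arm_command(
  turn=[
    [0,0,0],
    [0,0,0],
  ],
  xyz=[
    [0,0,0.02],
    [0,0,0],
  ],
  claw=[0,0],
)

```text
time_s: 11.3
position: [0.5407, -0.0818, 0.089]
tool_rot: [[0.373, 0.928, 0.0], [0.928, -0.373, -0.0], [-0.0, 0.0, -1.0]]
ft_force: [0.4, -0.3, 2.3]
grip_width: -0.0
gripper_force: 0.8
```

arm_command(
  turn=[
    [0,0,0],
    [0,0,0],
  ],
  xyz=[
    [0,0,0.02],
    [0,0,0],
  ],
  claw=[0,0],
)

```text
time_s: 11.5
position: [0.5408, -0.0818, 0.0889]
tool_rot: [[0.373, 0.928, 0.001], [0.928, -0.373, -0.0], [-0.0, 0.001, -1.0]]
ft_force: [-3.3, 0.7, 9.7]
grip_width: 0.0001
gripper_force: 5.2
```

arm_command(
  turn=[
    [0,0,0],
    [0,0,0],
  ],
  xyz=[
    [0,0,0.01],
    [0,0,0],
  ],
  claw=[0,0],
)

```text
time_s: 11.7
position: [0.5408, -0.0818, 0.0888]
tool_rot: [[0.373, 0.928, 0.001], [0.928, -0.373, -0.001], [-0.0, 0.001, -1.0]]
ft_force: [-5.3, 2.1, 14.5]
grip_width: -0.0
gripper_force: 7.2
```

The press reads 14.5 N and the pad isn't sinking. I'll hold it, then lift off.

arm_command(
  turn=[
    [0,0,0],
    [0,0,0],
    [0,0,0],
    [0,0,0],
    [0,0,0],
    [0,0,0],
    [0,0,0],
    [0,0,0],
    [0,0,0],
  ],
  xyz=[
    [0,0,0],
    [0,0,0],
    [0,0,0],
    [0,0,0],
    [0,0,0],
    [0,0,0],
    [0,0,0],
    [0,0,0],
    [0,0,0],
  ],
  claw=[0,0,0,0,0,0,0,0,0],
)

```text
time_s: 12.6
position: [0.5408, -0.0818, 0.0889]
tool_rot: [[0.373, 0.928, 0.001], [0.928, -0.373, -0.001], [-0.0, 0.002, -1.0]]
ft_force: [-4.3, 1.0, 14.8]
grip_width: 0.0
gripper_force: 7.2
```

arm_command(
  turn=[
    [0,0,0],
    [0,0,0],
    [0,0,0],
    [0,0,0],
    [0,0,0],
    [0,0,0],
    [0,0,0],
    [0,0,0],
    [0,0,0],
    [0,0,0],
    [0,0,0],
    [0,0,0],
  ],
  xyz=[
    [0,0,-0.05],
    [0,0,-0.1],
    [0,0,-0.3],
    [0,0,-0.6],
    [0,0,-0.6],
    [0,0,-0.6],
    [0.5,0,-0.2],
    [0.7,0,0],
    [0.7,0,0],
    [0.7,0,0],
    [0.4,0,0],
    [0,0,0],
  ],
  claw=[0,0,0,0,0,0,0,0,0,0,0,0],
)

```text
time_s: 13.8
position: [0.597, 0.0595, 0.2095]
tool_rot: [[0.371, 0.929, -0.0], [0.929, -0.371, 0.0], [0.0, -0.0, -1.0]]
ft_force: [0.4, -0.4, -0.4]
grip_width: 0.0001
gripper_force: 0.0
```

Run:
```python
from h import *
im,d=imaging.get_image("scene"); cv2.imwrite("pics/s6.png",im)
imt,_=imaging.get_image("top"); import meas; meas.measure(imt)
go(.5403,-.0815,.2)
```

```text
wedge px [297. 338.] ctr [422.1  22.4] size [45.6 47.1] dir [-1.     0.025] 178.59
  z 0.021 s -445.6 -399.0 t -54.9 -9.7
  z 0.003 s -444.3 -396.8 t -56.2 -10.2
wedge px [162. 316.] ctr [484.6 266.4] size [ 49.2 132.5] dir [-0.956  0.293] 162.93
  z 0.021 s -451.8 -320.5 t -418.9 -370.2
  z 0.003 s -450.8 -317.2 t -424.0 -374.4
wedge px [329. 266.] ctr [558.  -35.4] size [57.2 62.9] dir [-0.927  0.375] 157.99
  z 0.021 s -561.5 -499.1 t -204.5 -147.9
  z 0.003 s -562.6 -499.1 t -205.2 -147.6
pad [ 0.5401 -0.0817  0.089 ] [353.74254049 273.25490196]
pos [0.5965 0.0573 0.2096] shift/50mm [-2.994 -0.008  0.194] len 0.15
yaw 68.1 tilt z [-5.e-04 -2.e-04 -1.e+00] F [ 0.22 -0.49 -0.5 ] t 13.9
```

View pics/s6.png

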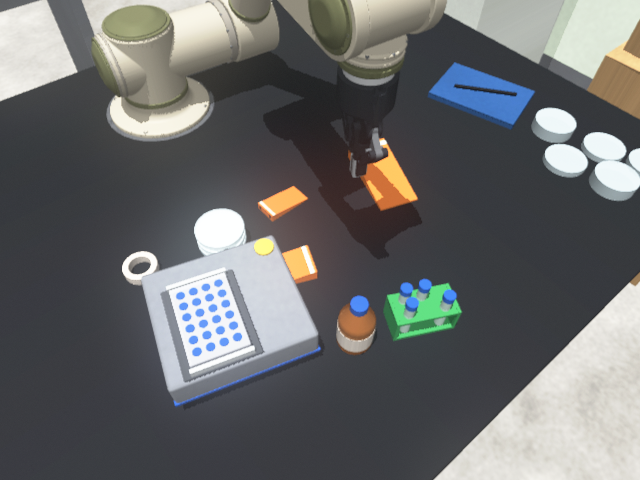

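The wedge is under the short foot, less than 1 mm off its centre line. The pad reads where it started, the bottle, rack, dishes and tape look undisturbed, and the gripper is clear. Handing in.

```bash
python3 -c "
from rig import env
print(env.close_job())"
```

```text
the job is handed in; nothing more can be done
None
```

The wedge is snug under the short foot (the push rose to about 7 N), the yellow pad held at about 14.5 N for roughly a second without sinking, the shaker and other items look unmoved, and the job is handed in; no verdict came back.

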